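# Snap the long spring clip onto the print tube

## Robot

A 6-joint arm with a two-finger parallel gripper is mounted at the origin on the work surface. World frame = base frame: x ahead of the robot, y to its left, z up, the work surface at z = 0. Lengths are in m, angles in rad, forces in N, time in s.
With the tool pointing down it reaches from about 0.3 to 1 m from the base axis. Payload 5.1 kg.
Tool frame: the origin (TCP) lies midway between the tips of the shut fingers; the grasp point (between the pads) lies 19 mm behind it; z points along the fingers, y is the direction in which the jaws open and shut (so a half turn about z gives the same grasp; the last joint's range is limited). The gripper opens to 95 mm and grips with 3 to 60 N. Pads are 20 mm wide; open, the fingers measure 119 mm over their backs; the gripper's body (75 mm by 180 mm) begins 59 mm behind the grasp point.
Start: joints at [1.059, 0.124, 1.65, -0, 1.367, -0.083], TCP at [0.27, 0.591, 0.215] pointing down, gripper open.
Joint ranges: [-2.61, 2.61], [-1.02, 2.33], [0.03, 2.71], [-1.35, 4.49], [0.32, 2.68], [-2.91, 2.91]. Speed limits (rad/s): [2.57, 2.57, 3.14, 3.14, 3.14, 3.14].

## Interface

Orientations are given as a unit quaternion [x, y, z, w].
In Python, from workcell import arm gives the robot as it stands.
- The arm moves only by the shell command python3 -m jog 'ROWS' [FORCE]. ROWS is JSON, a list of rows, each a list of 5 numbers: the shift along the world's x, y, z in units of 25 mm (1.0 is 25 mm), then the turn about the world's z in units of 6 degrees (1.0 is 6 degrees), then the gripper's target within -1 to 1 (fully open at 1, half-way at 0, shut at -1). A call has 1 to 10 rows; each row is the pose to reach, as a shift and turn from the pose measured when the call began; what a row does not reach only later rows make up. A row lasts 1/12 s, in which the tool goes at most 41.7 mm and 7.16 degrees, less where a joint would pass 70% of its speed; a pose out of reach is approached as far as the arm can. A call with a gripper value outside its range is refused whole. The fingers move at their own pace and stop on an object; FORCE is the grip in N (left out, the last holds). Time passes only in rows, so rows that repeat a pose let the fingers close. It gives the time, the measured TCP pose, the force and the opening at its end, in the units of the state.
- arm.state(): the state, without advancing time (a new reading comes with each control period).
- arm.get_image(name): name is "side" or "top" or "wrist"; returns a dict with "pixels" (420x560x3 uint8, red, green, blue), "intrinsics" (3x3 intrinsics, pixels), "k1" (the pictures are not rectified: a ray, as slopes to the right and down, at radius r is drawn at 1 + k1 r^2 times it, then the intrinsics apply), "extrinsics" (4x4, takes a point from world to camera coordinates); the wrist camera has in their place "tool_from_camera" (4x4, takes a point from camera to tool coordinates, whose origin is the TCP and whose axes are the flange's). Camera axes: x right, y down, z forward; pixel columns grow to the right and rows downward; lengths in m; the calibration is good to about 2 mm. A picture is of the moment at which its call begins: read the wrist's pose just before it. There is no depth.
- arm.finish_job(): hands the job in, once; it reports no verdict.
Trained networks look in a picture, given as the dict that the camera call returned (one of the last four; its "shot" number tells which), for a name from the list of things; names that differ only in an ending like _2 or _b are one class to them, and where a whole thing is asked for, a point or a joint stands for the part that bears it (a point fixed in the world has none). Each returns a list of dicts, best first, with "confidence" (0 to 1); they miss things now and then, are a little off and sometimes report something else, mostly with a low value. They report only what shows in the picture. A call takes as long as a camera call.
- arm.silhouettes(picture, target): "mask" (420x560 bool, what is visible of it) and "extent" ([left, top, width, height] in pixels, round what is visible of it).
- arm.pinpoint(picture, target): "xy" ([column, row] in pixels: a listed point, or the origin of a listed thing).
The state is a dict: "time_s": time; "qpos": joint angles; "qvel": joint speeds; "joint_torque": joint torques, N m; "ee_pos": TCP position; "eef_rot": TCP orientation; "ft_force": force on the tool from outside, world axes, zero at the start; "torque": the same for the moment, N m; "opening": finger opening in m.
Only numpy, scipy, OpenCV 4.12 (cv2) and the standard library are available. Lean on these libraries where they do the work, as an engineer would, in place of code of your own. Each camera call takes 0.05 s, during which the arm holds its last target. There are 200 camera calls.

## Task

Take the long spring clip out of the tray, stand it astride the middle of the print tube in the sprung cradle and let go of it. Then push it down, without gripping it, until its arms have snapped past the tube's widest point along its whole length and it sits fully home and level, midway along the tube. The cradle gives way under the push: do not press it down to its stop, and do not disturb the other things.

Things in the scene. Friction and masses are not known exactly. Their poses are not given: they have to be found in the camera images.
- long_clip: the spring clip to fit: bare steel upside-down U, 124 mm long (x), 62 wide (y), 80 high, standing mouth down in a tray compartment. Origin: centre of its bore, z up. Top plate 44 mm wide, 26 to 32 mm above the origin. Astride the tube, not snapped, the origin is about 30 mm above the tube axis; fully home, within 2 mm. Either way round is the same. 0.13 to 0.21 kg
- rib_top (a point): top centre of the long clip's grip rib: 40 mm long (along clip x), 16 mm thick (y), standing 29 mm above the top plate, in the middle of the clip
- push_a (a point): push spot on the bare top plate near the clip's +x end (46 mm from the middle, plate bare for 42 mm there), right over one pair of sprung arms. The arms reach 19 mm below the clip's origin; their round lips leave a mouth of 41 mm for the 50 mm tube. A pair snaps over at about 6 to 15 N, both pairs together at 18 to 25 N
- push_b (a point): the same push spot near the clip's -x end, over the other pair of arms
- tube_mid (a point): midpoint of the axis of the print tube: cardboard, 50 mm diameter, 270 mm long along its x, white end caps; axis level, 105 mm above the table at rest, z up. Its plywood cradle: base 300 x 110 x 15 mm, wooden cheeks 105 to 135 mm either side of the middle, 90 mm high; between the cheeks the tube is free all round
- tube (a joint): how far the tube has sunk on the cradle's springs, m: 0 at rest, stop at 0.045 (about 28 N); it gives about 1.7 mm per N, so a push must follow it down well below the clip's home height before the arms snap, and it springs back up as they do
- tray: wooden tray, 170 (x) x 330 (y) mm, walls 5 mm thick and 30 mm high, floor 5 mm thick, two dividers make three equal compartments in a row along its y (107 mm apart); origin under its centre
- short_clip: a look-alike bare steel clip, only 74 mm long, in another compartment of the tray; leave it alone. Origin as for the long clip
- plug: white round end plug, 62 mm diameter, 34 mm high, in the remaining compartment; leave it alone. Origin under its centre
- tape: roll of paper tape lying flat on the table beyond, 90 mm diameter, 25 mm high; leave it alone. Origin under its centre
- paint_bottle: blue paint bottle, 52 mm diameter, 150 mm high, on the table beyond; leave it alone. Origin under its centre
- paint_jar: clear paint jar with black lid, 68 mm diameter, 85 mm high, on the table beyond; leave it alone. Origin under its centre
- mug: white mug, 80 mm diameter, 90 mm high, on the table beyond; leave it alone. Origin under its centre

How it is judged:
By the outcome, as a careful person would: the job done as asked, in the order asked, and still so for the second after the job is handed in, with the robot touching nothing.
It also fails if it takes over 59 s, if anything falls off the work surface, if the arm or the gripper's body presses on something with over 40 N, if the wrist force passes 120 N, or if a joint passes its speed limit or range.

## Working session

There is one attempt and no reset: what is moved stays moved. The work goes in short steps, Python scripts to look and compute and a shell command to move; the robot and the scene stay as the last step left them, time stands still between calls to the robot, and variables do not carry over. Pictures are saved under pics/ and viewed, about 8 in all and at most 12, crops included, and the job is handed in when it is done.

```bash
mkdir -p pics; ls
cat > h.py <<'E'
import numpy as np, cv2
from workcell import arm
from scipy.spatial.transform import Rotation as R
def cam(p,st=None):
    K=np.array(p["intrinsics"]);k1=p["k1"]
    if "extrinsics" in p: E=np.linalg.inv(np.array(p["extrinsics"]))
    else:
        T=np.eye(4);T[:3,:3]=R.from_quat(st["eef_rot"]).as_matrix();T[:3,3]=st["ee_pos"]
        E=T@np.array(p["tool_from_camera"])
    return K,k1,E
def at_z(p,xy,z,st=None):
    K,k1,E=cam(p,st)
    u=cv2.undistortPoints(np.array([[xy]],float),K,np.array([k1,0,0,0,0.]))[0,0]
    d=E[:3,:3]@np.array([u[0],u[1],1]); o=E[:3,3]
    return o+d*(z-o[2])/d[2]
def proj(p,X,st=None):
    K,k1,E=cam(p,st);W=np.linalg.inv(E)
    return cv2.projectPoints(np.array(X,float).reshape(-1,3),cv2.Rodrigues(W[:3,:3])[0],W[:3,3],K,np.array([k1,0,0,0,0.]))[0][:,0]
def save(p,n): cv2.imwrite("pics/"+n,p["pixels"][:,:,::-1])
E
cat > a.py <<'E'
from h import *
st=arm.state();print(st)
zs=dict(rib_top=.1,push_a=.08,tube_mid=.105,long_clip=.05,short_clip=.05,plug=0,tray=0,tape=0,paint_bottle=0,paint_jar=0,mug=0)
zs.update(long_clip=.053,rib_top=.114,push_a=.085,push_b=.085)
for c in ("top","side"):
    p=arm.get_image(c);save(p,c+"0.png")
    print(c,cam(p)[2][:3,3].round(3))
    for n,z in zs.items():
        for r in arm.pinpoint(p,n)[:3]: print(n,np.round(r["xy"],1),round(r["confidence"],2),at_z(p,r["xy"],z).round(4))
E
python3 a.py
```

```text
pics
{'time_s': 0.0, 'qpos': array([ 1.05937966e+00,  1.24522395e-01,  1.65163403e+00,  3.17620034e-05,
        1.36749504e+00, -8.25922382e-02]), 'qvel': array([-0.00089125, -0.00141298, -0.00060938,  0.00072646,  0.00109685,
       -0.00070352]), 'joint_torque': array([ 1.65321384e-03, -4.17592442e+01, -3.59947193e+01,  7.76083907e-02,
        4.89410455e-02, -1.77953862e-04]), 'ee_pos': array([0.26997775, 0.5905925 , 0.21339949]), 'eef_rot': array([ 2.12776177e-01,  9.77100424e-01, -9.79784479e-04, -3.16132639e-04]), 'ft_force': array([ 0.36919032, -0.5923056 , -0.03392833]), 'torque': array([ 0.01711441, -0.00239868,  0.04412962]), 'opening': 0.09488753920265768}
top [0.491 0.018 1.13 ]
rib_top [193.5 262.2] 0.59 [0.5259 0.2028 0.114 ]
push_a [198.7 278. ] 0.83 [0.4901 0.1961 0.085 ]
push_a [191.  241.2] 0.69 [0.5762 0.2137 0.085 ]
tube_mid [370.3 260.1] 0.64 [ 0.519  -0.2011  0.105 ]
tube_mid [199.4 261.3] 0.62 [0.5279 0.1909 0.105 ]
long_clip [197.7 260.4] 0.8 [0.532  0.2037 0.053 ]
long_clip [193.1 261.6] 0.6 [0.5295 0.2148 0.053 ]
long_clip [370.4 260.1] 0.36 [ 0.5204 -0.2125
[... 692 characters left out ...]
276.2 311.2] 0.95 [0.569  0.2366 0.085 ]
push_a [325.1 313.9] 0.83 [0.4872 0.2171 0.085 ]
tube_mid [356.6 161.9] 0.67 [ 0.5088 -0.1992  0.105 ]
long_clip [302.7 323. ] 0.81 [0.5233 0.2255 0.053 ]
short_clip [300.7 378.6] 0.61 [0.4992 0.3272 0.05  ]
plug [313.  281.4] 0.65 [0.5354 0.0882 0.    ]
tray [300.5 330.4] 0.73 [0.5296 0.2082 0.    ]
tape [256.  171.2] 0.88 [ 0.7653 -0.2196  0.    ]
paint_bottle [200.5 251.3] 0.59 [0.7889 0.0816 0.    ]
paint_bottle [185.5 304.2] 0.33 [0.7605 0.2188 0.    ]
paint_jar [241.4 199.1] 0.75 [ 0.7634 -0.1053  0.    ]
mug [183.4 305.3] 0.6 [0.7633 0.2224 0.    ]
push_b [276.2 311.2] 0.95 [0.569  0.2366 0.085 ]
push_b [325.1 313.9] 0.83 [0.4872 0.2171 0.085 ]
```

View pics/top0.png

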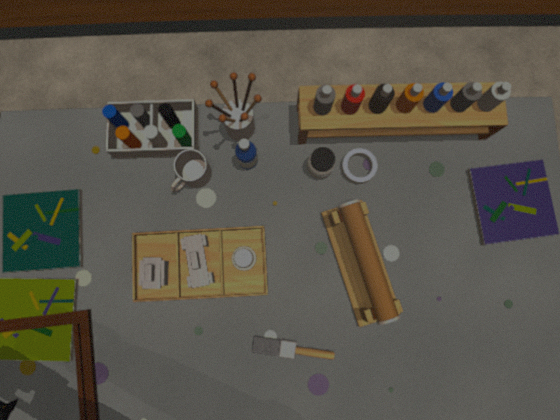

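View pics/side0.png

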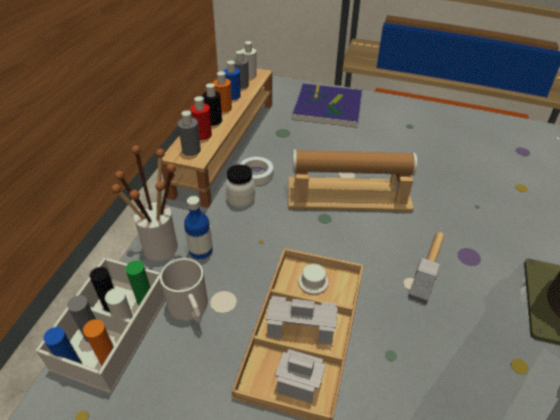

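```bash
cat > b.py <<'E'
from h import *
zs=dict(rib_top=.085,push_a=.056,long_clip=.024)
for c in ("top","side"):
    p=arm.get_image(c)
    for n,z in zs.items():
        for r in arm.pinpoint(p,n)[:3]: print(c,n,np.round(r["xy"],1),round(r["confidence"],2),at_z(p,r["xy"],z).round(4))
    for r in arm.silhouettes(p,"tube_mid")[:2]+arm.silhouettes(p,"tube")[:2]+arm.silhouettes(p,"long_clip")[:2]:
        m=r["mask"].astype(np.uint8); print(c,r["confidence"],r["extent"],m.sum(),cv2.minAreaRect(np.argwhere(m)[:,::-1].astype(np.float32)))
E
python3 b.py
```

```text
top rib_top [195.  256.4] 0.78 [0.5403 0.2045 0.085 ]
top rib_top [197.7 259.4] 0.48 [0.5332 0.1982 0.085 ]
top push_a [192.9 240.9] 0.67 [0.5791 0.2146 0.056 ]
top push_a [197.9 280.7] 0.66 [0.4837 0.203  0.056 ]
top long_clip [199.5 261.5] 0.93 [0.5303 0.2042 0.024 ]
top 0.7 [340.3, 201.9, 57.0, 126.5] 2811 ((367.0499572753906, 262.1500244140625), (126.80731964111328, 25.298219680786133), 71.56504821777344)
top 0.79 [336.1, 200.6, 63.3, 127.6] 2776 ((367.2304382324219, 262.2484436035156), (126.51102447509766, 25.267183303833008), 71.37842559814453)
top 0.75 [182.7, 236.6, 32.7, 49.7] 1163 ((197.3030548095703, 260.4309997558594), (52.148902893066406, 27.717853546142578), 79.5625228881836)
side rib_top [303. 303.] 0.83 [0.5294 0.2063 0.085 ]
side push_a [328.2 312.5] 0.85 [0.4848 0.1926 0.056 ]
side push_a [275.2 310.7] 0.73 [0.5768 0.217  0.056 ]
side push_a [312.4 280.7] 0.27 [0.5296 0.1307 0.056 ]
side long_clip [305.1 323.7] 0.59 [0.5223 0.2069 0.024 ]
side long_clip [302.9 330.2] 0.51 [0.5225 0.2215 0.024 ]
side 0.73 [293.0, 149.9, 123.0, 31.2] 2819 ((354.3179931640625, 164.1865997314453), (123.48539733886719, 28.54383659362793), 2.009553909301758)
side 0.24 [183.7, 197.1, 29.4, 61.1] 1228 ((196.83985900878906, 227.09902954101562), (61.85797119140625, 24.97064208984375), 81.46923065185547)
side 0.9 [289.9, 149.6, 130.7, 40.9] 2884 ((354.400146484375, 168.4960174560547), (124.98005676269531, 37.729827880859375), 2.2906100749969482)
side 0.81 [267.9, 295.1, 71.4, 49.0] 2198 ((300.9511413574219, 319.8560485839844), (68.86418151855469, 42.73657989501953), 7.815293312072754)
```

Top view: long clip in the middle tray compartment at about (197,261), short clip at (152,272), plug at (244,258), tube running (351,202) to (386,322). The side view agrees. I'm moving above the clip now.

```bash
python3 -m jog '[[1.2,-1.7,0.2,0.8,1],[2.3,-3.4,0.4,1.6,1],[3.4,-5.1,0.6,2.4,1],[4.5,-6.8,0.8,3.2,1],[5.6,-8.5,1.0,4.0,1],[6.7,-10.2,1.2,4.8,1],[7.8,-11.9,1.4,5.4,1],[8.9,-13.6,1.5,5.4,1],[10.2,-15.3,1.5,5.4,1],[10.4,-15.5,1.5,5.4,1]]' 20 | tail -5; python3 -m jog '[[0,0,0,0,1],[0,0,0,0,1]]'
```

```text
time_s: 2.83
ee_pos: [0.501, 0.2439, 0.2507]
eef_rot: [-0.068, 0.998, 0.0, 0.001]
ft_force: [1.1, 0.8, -0.3]
opening: 0.0954
time_s: 3.0
ee_pos: [0.5022, 0.242, 0.251]
eef_rot: [-0.066, 0.998, 0.0, 0.001]
ft_force: [-0.2, 0.5, 0.2]
opening: 0.0951
```

```bash
cat > c.py <<'E'
from h import *
import sys
st=arm.state();Rm=R.from_quat(st["eef_rot"]).as_matrix()
print(st["ee_pos"].round(4),"yaw y",np.degrees(np.arctan2(Rm[1,1],Rm[0,1])).round(1), "z",Rm[:,2].round(3))
p=arm.get_image("wrist");save(p,sys.argv[1]+".png")
dz=float(sys.argv[2]) # origin height of clip
for n,z in dict(rib_top=dz+.061,push_a=dz+.032,long_clip=dz,tube_mid=.105).items():
    for r in arm.pinpoint(p,n)[:3]: print(n,np.round(r["xy"],1),round(r["confidence"],2),at_z(p,r["xy"],z,st).round(4))
E
python3 c.py w1 .024
```

```text
[0.5022 0.242  0.251 ] yaw y 97.6 z [ 0.002  0.001 -1.   ]
rib_top [246.4 219.9] 0.81 [0.5325 0.2061 0.085 ]
push_a [250.6 253.1] 0.73 [0.581  0.2129 0.056 ]
push_a [247.1 171.9] 0.62 [0.4862 0.1988 0.056 ]
long_clip [249.7 204.5] 0.61 [0.5306 0.2033 0.024 ]
long_clip [156.6 353.3] 0.31 [0.7663 0.0932 0.024 ]
tube_mid [341.5 198.8] 0.39 [0.4928 0.2974 0.105 ]
```

```bash
python3 -m jog '[[1.2,-1.45,0,0.15,0.2],[1.2,-1.45,-0.5,0.15,0.2],[1.2,-1.45,-1.5,0.15,0.2],[1.2,-1.45,-2.5,0.15,0.2],[1.2,-1.45,-3.5,0.15,0.2],[1.2,-1.45,-4.2,0.15,0.2],[1.2,-1.45,-4.6,0.15,0.2],[1.2,-1.45,-4.6,0.15,0.2]]'; python3 c.py w2 .024
```

```text
time_s: 3.92
ee_pos: [0.5279, 0.2092, 0.1322]
eef_rot: [-0.078, 0.997, -0.0, -0.002]
ft_force: [-0.7, 0.2, -0.6]
opening: 0.0572
[0.5279 0.2092 0.1322] yaw y 98.9 z [-0.005 -0.001 -1.   ]
rib_top [279.  236.6] 0.75 [0.5313 0.2059 0.085 ]
push_a [280.1 283.6] 0.64 [0.5807 0.214  0.056 ]
push_a [282.4 166.5] 0.59 [0.4865 0.2011 0.056 ]
long_clip [279.7 213.1] 0.94 [0.5303 0.2055 0.024 ]
```

View pics/w2.png

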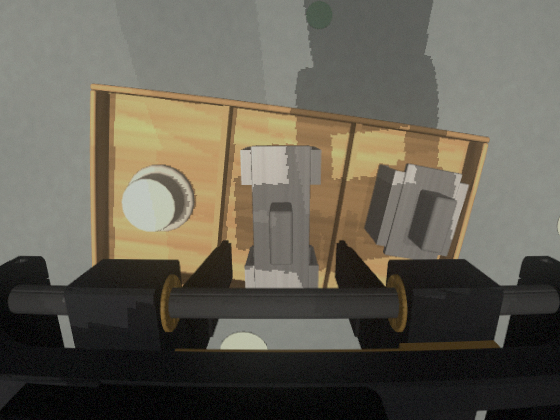

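The long clip (rib at about (280,232)) is centred between the fingers and aligned with them. Next I go down and grip.

```bash
python3 -m jog '[[0.18,-0.1,-0.7,-0.1,0.2],[0.18,-0.1,-1.4,-0.1,0.2],[0.18,-0.1,-2.1,-0.1,0.2],[0.18,-0.1,-2.6,-0.1,0.2],[0.18,-0.1,-2.75,-0.1,0.2],[0.18,-0.1,-2.75,-0.1,0.2],[0.18,-0.1,-2.75,-0.1,0.2]]'; python3 -m jog '[[0,0,0,0,-0.4],[0,0,0,0,-0.8],[0,0,0,0,-1],[0,0,0,0,-1],[0,0,0,0,-1],[0,0,0,0,-1],[0,0,0,0,-1]]' 30
```

```text
time_s: 4.75
ee_pos: [0.5364, 0.2071, 0.0697]
eef_rot: [-0.072, 0.997, 0.001, 0.003]
ft_force: [-0.2, -0.7, -0.0]
opening: 0.0569
time_s: 5.33
ee_pos: [0.5365, 0.2072, 0.0698]
eef_rot: [-0.072, 0.997, 0.001, 0.003]
ft_force: [0.6, 0.1, 0.1]
opening: 0.0158
```

Opening reads 16 mm, so the rib is gripped, but too shallow. I'll re-grip 7 mm lower.

```bash
python3 -m jog '[[0,0,0,0,-0.4],[0,0,0,0,-0.4],[0,0,-0.1,0,-0.4],[-0.1,0,-0.3,0,-0.4],[-0.1,0,-0.3,0,-0.4],[-0.1,0,-0.3,0,-0.4]]' ; python3 -m jog '[[0,0,0,0,-0.8],[0,0,0,0,-1],[0,0,0,0,-1],[0,0,0,0,-1],[0,0,0,0,-1]]' 40
```

```text
time_s: 5.83
ee_pos: [0.5332, 0.207, 0.0614]
eef_rot: [-0.072, 0.997, 0.001, 0.002]
ft_force: [-0.0, -0.3, -0.6]
opening: 0.0286
time_s: 6.25
ee_pos: [0.5332, 0.207, 0.0614]
eef_rot: [-0.072, 0.997, 0.001, 0.002]
ft_force: [0.4, -0.3, -0.8]
opening: 0.0157
```

```bash
cat > d.py <<'E'
from h import *
# tube axis from silhouette ends: fit by projecting a capsule centreline to both views
from scipy.optimize import least_squares
obs=[]
for c in ("top","side"):
    p=arm.get_image(c)
    r=arm.silhouettes(p,"tube_mid")
    print(c,[(q["confidence"],q["extent"]) for q in r])
    obs.append((p,r[0]["mask"].astype(np.uint8)))
def hull(p,x):
    t=np.linspace(0,2*np.pi,24);a=np.array([np.cos(x[2]),np.sin(x[2]),0]);n=np.array([-a[1],a[0],0])
    P=np.concatenate([np.array([x[0],x[1],.105])+s*a+.025*(np.cos(t)[:,None]*n+np.sin(t)[:,None]*[0,0,1]) for s in (-.135,.135)])
    m=np.zeros((420,560),np.uint8);cv2.fillConvexPoly(m,cv2.convexHull(proj(p,P).astype(np.float32)).astype(np.int32),1);return m
from scipy.optimize import minimize
def cost(x,o):return sum((hull(p,x)!=m).sum() for p,m in o)
for o in (obs,obs[:1],obs[1:]):
    s=minimize(cost,[.52,-.2,.31],args=(o,),method="Nelder-Mead",options=dict(initial_simplex=[[.52,-.2,.31],[.54,-.2,.31],[.52,-.18,.31],[.52,-.2,.4]]))
    print(s.x[:2],np.degrees(s.x[2]),s.fun)
E
python3 d.py
```

```text
top [(0.76, [339.2, 199.0, 60.2, 124.7]), (0.74, [188.3, 233.6, 26.8, 48.9])]
side [(0.19, [226.9, 166.1, 28.9, 46.1])]
[ 0.52027263 -0.1954617 ] 15.068554552654907 3927.0
[ 0.5208526  -0.19582328] 15.150335889039802 248.0
[ 1.37147081 -1.35004014] 118.52786029358127 1066.0
```

```bash
python3 -m jog '[[0,0,0.5,0,-1],[0,0,1.5,0,-1],[0,0,2.7,0,-1],[0,0,4,0,-1],[0,0,5.3,0,-1],[0,0,6.6,0,-1],[0,0,7.7,0,-1],[0,0,8.3,0,-1],[0,0,8.3,0,-1]]'; python3 -m jog '[[0,-1,0,0,-1],[0,-2.3,0,0.1,-1],[0,-3.7,0,0.2,-1],[0,-5.1,0,0.3,-1],[-0.1,-6.5,0,0.5,-1],[-0.2,-7.9,0,0.7,-1],[-0.3,-9.3,0,0.8,-1],[-0.4,-10.7,0,1,-1],[-0.5,-12.1,0,1.1,-1],[-0.5,-13,0,1.15,-1]]';  python3 -m jog '[[0,-1,0,0,-1],[0,-2,0,0,-1],[0,-2.5,0,0,-1],[0,-2.8,0,0,-1],[0,-2.8,0,0,-1],[0,-2.8,0,0,-1]]'; python3 c.py w3 .23;python3 - <<'E'
from h import *
p=arm.get_image("side");save(p,"s3.png")
print([(r["confidence"],r["extent"]) for r in arm.silhouettes(p,"tube")])
for n in("tube_mid","rib_top","push_a"):print(n,[(r["confidence"],r["xy"]) for r in arm.pinpoint(p,n)])
E
```

```text
time_s: 7.2
ee_pos: [0.5352, 0.2076, 0.2753]
eef_rot: [-0.072, 0.997, 0.002, 0.007]
ft_force: [0.2, 0.7, -0.5]
opening: 0.0157
time_s: 8.03
ee_pos: [0.5212, -0.12, 0.2736]
eef_rot: [-0.131, 0.991, 0.002, 0.005]
ft_force: [-0.3, 0.9, -1.2]
opening: 0.0159
time_s: 8.53
ee_pos: [0.5211, -0.1892, 0.2731]
eef_rot: [-0.131, 0.991, 0.003, 0.005]
ft_force: [0.5, 1.1, -1.5]
opening: 0.0155
[ 0.5211 -0.1892  0.2731] yaw y 105.1 z [ 0.009  0.007 -1.   ]
rib_top [284.4 276.3] 0.65 [ 0.5226 -0.1892  0.291 ]
push_a [283.5 171.4] 0.72 [ 0.476  -0.2021  0.262 ]
push_a [284.  326.5] 0.65 [ 0.5699 -0.1764  0.262 ]
long_clip [282.4 234.2] 0.74 [ 0.5217 -0.1904  0.23  ]
long_clip [534.  248.6] 0.43 [ 0.4859 -0.0127  0.23  ]
[(0.97, [291.8, 151.9, 127.9, 37.6]), (0.36, [331.3, 87.8, 58.0, 42.5])]
tube_mid [(0.74, [354.6, 161.4])]
rib_top [(0.63, [366.9, 88.4])]
push_a [(0.9, [338.7, 99.5]), (0.69, [314.5, 285.3]), (0.56, [383.6, 101.5]), (0.53, [255.8, 173.0])]
```

View pics/w3.png

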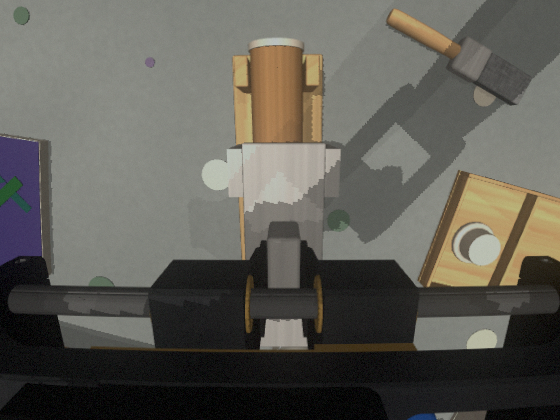

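View pics/s3.png

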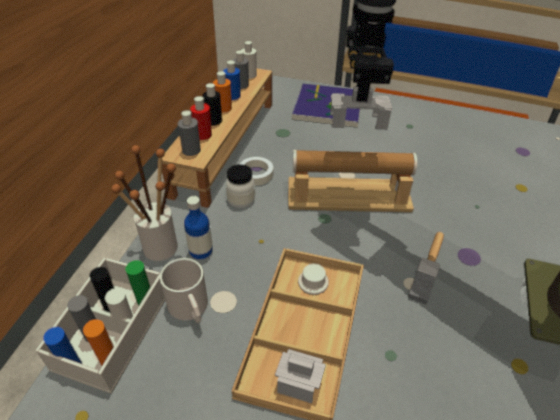

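The wrist view shows the clip held squarely, with the near half of the tube at columns 249–302, its end cap at row 45 and its centreline at about column 276. The side view shows the clip above the tube middle and the tray otherwise undisturbed. I'll refine the tube axis from both views.

Run:
```python
from h import *
from scipy.optimize import minimize
st=arm.state();w=arm.get_image("wrist")
for r in arm.silhouettes(w,"tube")[:2]:
    m=r["mask"];print(r["confidence"],r["extent"])
    for row in (60,80,100,120,135):
        c=np.flatnonzero(m[row]); 
        if len(c): print(row,c.min(),c.max(),at_z(w,[(c.min()+c.max())/2,row],.108,st).round(4),at_z(w,[c.min(),row],.112,st).round(4),at_z(w,[c.max(),row],.112,st).round(4))
s=arm.get_image("side");t=arm.get_image("top")
print("side mid",at_z(s,[354.6,161.4],.105),[at_z(s,r["xy"],.105).round(4) for r in arm.pinpoint(s,"tube_mid")])
for p,n in((s,"tube"),):
    rs=arm.silhouettes(p,n);m=rs[0]["mask"]; print(rs[0]["confidence"])
    M=m.astype(np.uint8)
    # includes cradle? compare to caps: endpoints of the tube by colour row
    for c in (300,330,360,390,410):
        q=np.flatnonzero(m[:,c]); print(c,q.min(),q.max())
# model projections for candidate poses
for x,y,a in ((.521,-.196,15.2),(.513,-.199,15.2)):
    d=np.array([np.cos(np.radians(a)),np.sin(np.radians(a)),0])
    P=[np.array([x,y,.105])+k*.135*d for k in(-1,0,1)]+[np.array([x,y,.13])+k*.135*d for k in(-1,0,1)]
    for nm,p in(("side",s),("top",t),("wrist",w)): print(nm,proj(p,P,st).round(0).tolist())
```

```text
0.85 [251.5, 35.5, 52.1, 106.0]
60 251 301 [ 0.3973 -0.2309  0.108 ] [ 0.4039 -0.2532  0.112 ] [ 0.3918 -0.2082  0.112 ]
80 252 303 [ 0.4143 -0.2249  0.108 ] [ 0.421  -0.2479  0.112 ] [ 0.4085 -0.2016  0.112 ]
100 252 303 [ 0.4321 -0.2202  0.108 ] [ 0.4386 -0.2435  0.112 ] [ 0.426  -0.1966  0.112 ]
120 253 303 [ 0.4501 -0.2149  0.108 ] [ 0.4564 -0.2381  0.112 ] [ 0.4438 -0.1915  0.112 ]
135 255 303 [ 0.4638 -0.2102  0.108 ] [ 0.4697 -0.2328  0.112 ] [ 0.4575 -0.1876  0.112 ]
side mid [ 0.51363793 -0.19967361  0.105     ] [array([ 0.5108, -0.1982,  0.105 ]), array([0.4977, 0.3513, 0.105 ])]
0.76
300 151 173
330 152 172
360 152 173
390 153 173
410 153 174
side [[409.0, 164.0], [351.0, 162.0], [293.0, 160.0], [411.0, 155.0], [352.0, 153.0], [293.0, 151.0]]
top [[387.0, 317.0], [368.0, 259.0], [350.0, 204.0], [390.0, 318.0], [370.0, 259.0], [352.0, 202.0]]
wrist [[277.0, 53.0], [278.0, 193.0], [279.0, 308.0], [277.0, 48.0], [278.0, 198.0], [278.0, 320.0]]
side [[412.0, 164.0], [355.0, 162.0], [297.0, 160.0], [414.0, 155.0], [356.0, 153.0], [297.0, 151.0]]
top [[388.0, 320.0], [370.0, 263.0], [351.0, 207.0], [391.0, 321.0], [372.0, 262.0], [353.0, 205.0]]
wrist [[276.0, 44.0], [277.0, 185.0], [278.0, 301.0], [276.0, 37.0], [277.0, 189.0], [278.0, 313.0]]
```

```bash
python3 -m jog '[[-0.27,-0.3,-0.3,0.1,-1],[-0.27,-0.3,-0.9,0.1,-1],[-0.27,-0.3,-1.6,0.1,-1],[-0.27,-0.3,-2.3,0.1,-1],[-0.27,-0.3,-2.7,0.1,-1],[-0.27,-0.3,-2.8,0.1,-1],[-0.27,-0.3,-2.8,0.1,-1]]'; python3 c.py w4 .163
python3 - <<'E'
from h import *
st=arm.state();w=arm.get_image("wrist")
for r in arm.silhouettes(w,"tube")[:1]:
    m=r["mask"];print(r["confidence"],r["extent"])
    for row in (20,40,60,80,100,120):
        c=np.flatnonzero(m[row]); 
        if len(c): print(row,c.min(),c.max(),at_z(w,[(c.min()+c.max())/2,row],.108,st).round(4))
E
```

```text
time_s: 9.92
ee_pos: [0.514, -0.1974, 0.2028]
eef_rot: [-0.136, 0.991, 0.003, 0.004]
ft_force: [0.3, -0.6, -2.0]
opening: 0.0159
[ 0.514  -0.1974  0.2028] yaw y 105.7 z [ 0.008  0.006 -1.   ]
rib_top [284.8 274.5] 0.98 [ 0.5131 -0.1978  0.224 ]
push_a [280.5 325.6] 0.73 [ 0.5605 -0.1869  0.195 ]
push_a [283.5 174.2] 0.7 [ 0.4701 -0.2104  0.195 ]
long_clip [283.9 234.6] 0.68 [ 0.5135 -0.1978  0.163 ]
0.76 [252.9, 23.2, 69.0, 326.5]
40 251 320 [ 0.3874 -0.233   0.108 ]
60 253 318 [ 0.4009 -0.2291  0.108 ]
80 253 316 [ 0.4149 -0.226   0.108 ]
100 254 316 [ 0.4288 -0.2216  0.108 ]
120 254 317 [ 0.4431 -0.2172  0.108 ]
```

View pics/w4.png

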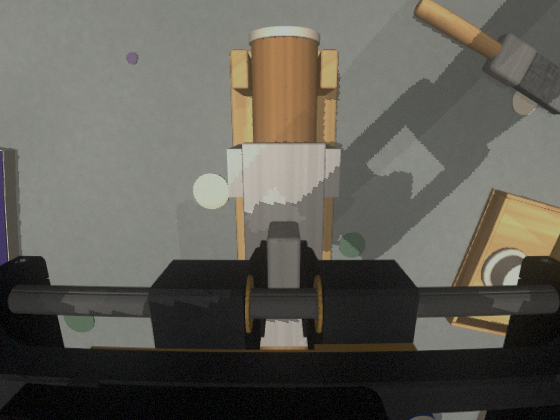

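Clip columns 228–340 are centred on 284 and the tube on 285, so they are aligned. I'll lower it onto the tube, watching the force.

```bash
python3 - <<'E'
from h import *
st=arm.state();w=arm.get_image("wrist")
print(at_z(w,[285,25],.13,st),at_z(w,[285,28],.13,st), "mid=+.130*cos")
E
python3 -m jog '[[0,0,-0.4,0,-1],[0,0,-0.8,0,-1],[0,0,-1,0,-1],[0,0,-1,0,-1],[0,0,-1,0,-1]]'; python3 -m jog '[[0,0,-0.1,0,-1],[0,0,-0.2,0,-1],[0,0,-0.2,0,-1],[0,0,-0.2,0,-1]]'
```

```text
[ 0.38287432 -0.23449078  0.13      ] [ 0.38470038 -0.2339748   0.13      ] mid=+.130*cos
time_s: 10.73
ee_pos: [0.5142, -0.1974, 0.1781]
eef_rot: [-0.136, 0.991, 0.002, 0.005]
ft_force: [-0.2, -0.5, -1.4]
opening: 0.016
time_s: 11.07
ee_pos: [0.514, -0.197, 0.1732]
eef_rot: [-0.136, 0.991, 0.003, 0.005]
ft_force: [-0.3, 1.3, -1.1]
opening: 0.0158
```

```bash
python3 -m jog '[[0,0,-0.06,0,-1],[0,0,-0.12,0,-1],[0,0,-0.12,0,-1],[0,0,-0.12,0,-1]]'; python3 -m jog '[[0,0,-0.06,0,-1],[0,0,-0.12,0,-1],[0,0,-0.12,0,-1],[0,0,-0.12,0,-1]]'
```

```text
time_s: 11.4
ee_pos: [0.5141, -0.1968, 0.1704]
eef_rot: [-0.136, 0.991, 0.003, 0.005]
ft_force: [-1.2, 2.4, 0.4]
opening: 0.0157
time_s: 11.73
ee_pos: [0.5143, -0.1966, 0.1675]
eef_rot: [-0.136, 0.991, 0.003, 0.005]
ft_force: [-0.4, 3.0, 2.3]
opening: 0.0158
```

```bash
python3 -m jog '[[0,0.03,0,0,-1],[0,0.07,0,0,-1],[0,0.07,0,0,-1]]'; python3 -m jog '[[0,0,0,0,-0.6],[0,0,0,0,-0.5],[0,0,0,0,-0.4],[0,0,0,0,-0.4],[0,0,0,0,-0.4]]'; python3 c.py w5 .135
python3 - <<'E'
from h import *
p=arm.get_image("side");cv2.imwrite("pics/s5.png",cv2.resize(p["pixels"][60:240,240:480,::-1],None,fx=3,fy=3))
E
```

```text
time_s: 11.98
ee_pos: [0.5144, -0.1959, 0.1679]
eef_rot: [-0.137, 0.991, 0.002, 0.005]
ft_force: [-1.4, -1.2, 0.9]
opening: 0.016
time_s: 12.4
ee_pos: [0.5144, -0.1958, 0.1677]
eef_rot: [-0.137, 0.991, 0.002, 0.005]
ft_force: [0.1, -0.0, 0.6]
opening: 0.0281
[ 0.5144 -0.1958  0.1677] yaw y 105.7 z [ 0.009  0.005 -1.   ]
rib_top [284.3 279.2] 0.69 [ 0.5125 -0.1968  0.196 ]
push_a [281.1 328.9] 0.87 [ 0.5584 -0.1857  0.167 ]
push_a [284.  173.9] 0.85 [ 0.4692 -0.209   0.167 ]
long_clip [282.7 232.9] 0.65 [ 0.5107 -0.1981  0.135 ]
```

View pics/s5.png

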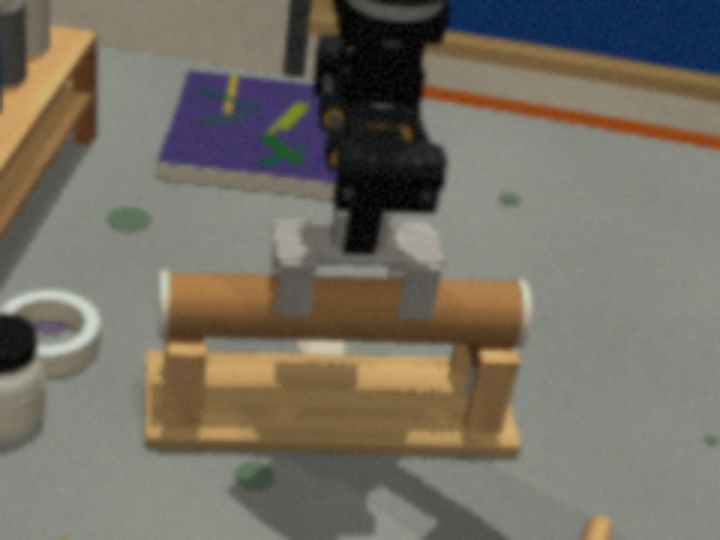

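The side view shows the clip astride and level at tube mid (arms over the tube at crop columns 274–440). I'll back off upwards, shut the fingers and go over push_a.

```bash
python3 -m jog '[[0,0,0.2,0,-0.4],[0,0,0.7,0,-0.4],[0,0,1.4,0,-0.4],[0,0,2,0,-0.5],[0,0,2,0,-0.9],[0.5,0.15,2,0,-1],[1,0.25,2,0,-1],[1.5,0.4,2,0,-1],[1.75,0.46,2,0,-1],[1.75,0.46,2,0,-1]]'; python3 -m jog '[[0,0,-0.2,0,-1],[0,0,-0.6,0,-1],[0,0,-1.1,0,-1],[0,0,-1.3,0,-1],[0,0,-1.35,0,-1]]'; python3 c.py w6 .135
```

```text
time_s: 13.53
ee_pos: [0.5593, -0.1835, 0.2165]
eef_rot: [-0.138, 0.99, 0.003, 0.004]
ft_force: [-0.1, -0.0, 0.2]
opening: 0.0004
time_s: 13.95
ee_pos: [0.5577, -0.183, 0.1798]
eef_rot: [-0.137, 0.991, 0.004, 0.002]
ft_force: [-0.1, 1.0, -0.5]
opening: 0.0004
[ 0.5577 -0.183   0.1798] yaw y 105.8 z [ 0.003  0.008 -1.   ]
rib_top [283.9 179.7] 0.59 [ 0.5129 -0.1964  0.196 ]
push_a [279.5 251.8] 0.95 [ 0.5592 -0.1857  0.167 ]
push_a [282.9  86.1] 0.59 [ 0.4701 -0.2089  0.167 ]
long_clip [280.9 161.6] 0.77 [ 0.5115 -0.1983  0.135 ]
```

View pics/w6.png

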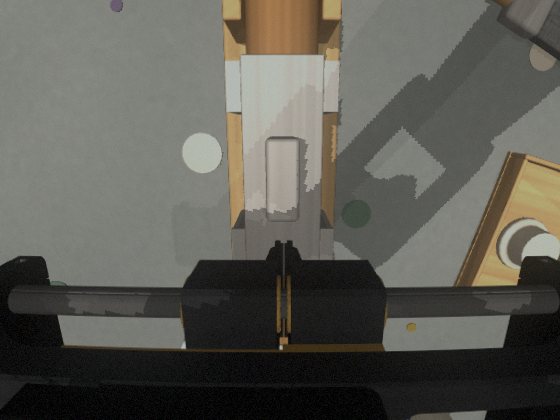

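The shut fingers (column 284) are over the plate's near-centre line, clear of the rib (266–299, rows 137–220). Now pushing end a.

```bash
python3 -m jog '[[0,-0.06,-0.2,0,-1],[0,-0.06,-0.4,0,-1],[0,-0.06,-0.6,0,-1],[0,-0.06,-0.8,0,-1],[0,-0.06,-0.8,0,-1]]'; python3 -m jog '[[0,0,-0.1,0,-1],[0,0,-0.2,0,-1],[0,0,-0.3,0,-1],[0,0,-0.3,0,-1]]'; python3 -m jog '[[0,0,-0.1,0,-1],[0,0,-0.2,0,-1],[0,0,-0.3,0,-1],[0,0,-0.3,0,-1]]'
```

```text
time_s: 14.62
ee_pos: [0.5593, -0.1852, 0.1624]
eef_rot: [-0.137, 0.991, 0.002, 0.004]
ft_force: [1.0, 0.4, 1.1]
opening: 0.0001
time_s: 14.95
ee_pos: [0.5597, -0.1855, 0.1556]
eef_rot: [-0.137, 0.99, 0.002, 0.005]
ft_force: [-0.8, -0.2, 6.1]
opening: 0.0006
time_s: 15.28
ee_pos: [0.5611, -0.1861, 0.15]
eef_rot: [-0.137, 0.99, 0.001, 0.006]
ft_force: [-0.4, -0.3, 8.4]
opening: 0.0001
```

```bash
python3 -m jog '[[-0.04,0,-0.1,0,-1],[-0.04,0,-0.2,0,-1],[-0.04,0,-0.2,0,-1]]'; python3 -m jog '[[0,0,-0.1,0,-1],[-0.03,0,-0.2,0,-1],[-0.03,0,-0.2,0,-1]]'; python3 -m jog '[[0,0,-0.1,0,-1],[-0.03,0,-0.2,0,-1],[-0.03,0,-0.2,0,-1]]'
```

```text
time_s: 15.53
ee_pos: [0.5621, -0.1869, 0.1475]
eef_rot: [-0.137, 0.99, -0.001, 0.009]
ft_force: [0.9, -0.2, 9.0]
opening: 0.0007
time_s: 15.78
ee_pos: [0.5637, -0.1878, 0.1455]
eef_rot: [-0.137, 0.99, -0.002, 0.012]
ft_force: [1.4, -0.2, 9.7]
opening: 0.0
time_s: 16.03
ee_pos: [0.5655, -0.189, 0.1436]
eef_rot: [-0.137, 0.99, -0.004, 0.015]
ft_force: [2.2, -0.9, 10.4]
opening: 0.0002
```

The arm yields under load, and each call restarts from the measured (deflected, tilted) pose, so it creeps. I'll lift, check, and push again in one continuous call.

```bash
python3 -m jog '[[0,0,0.3,0,-1],[0,0,0.8,0,-1],[0,0,1.3,0,-1],[0,0,1.5,0,-1],[0,0,1.5,0,-1],[0,0,1.5,0,-1]]'; python3 c.py w7 .135
```

```text
time_s: 16.53
ee_pos: [0.5655, -0.1889, 0.1812]
eef_rot: [-0.137, 0.99, -0.004, 0.015]
ft_force: [-0.3, -0.3, -0.7]
opening: 0.0003
[ 0.5655 -0.1889  0.1812] yaw y 105.8 z [ 0.032 -0.004 -0.999]
rib_top [281.4 183.2] 0.89 [ 0.5222 -0.2028  0.196 ]
push_a [286.4  82.4] 0.87 [ 0.476  -0.2136  0.167 ]
push_a [284.6 244.1] 0.73 [ 0.5624 -0.1901  0.167 ]
long_clip [287.8 155.7] 0.93 [ 0.5158 -0.2015  0.135 ]
```

```bash
cat > e.py <<'E'
from h import *
import sys
s=arm.get_image("side");t=arm.get_image("top")
for n,z in dict(rib_top=.196,push_a=.167,long_clip=.135,tube_mid=.105).items():
    for nm,p in(("side",s),("top",t)):
        for r in arm.pinpoint(p,n)[:4]:
            X=at_z(p,r["xy"],z)
            if abs(X[1]+.2)<.1: print(nm,n,np.round(r["xy"],1),round(r["confidence"],2),X.round(4))
w=arm.get_image("wrist")["pixels"]
cs=cv2.resize(s["pixels"][70:220,270:440],(400,353),interpolation=cv2.INTER_CUBIC)
ct=cv2.resize(w,(400,300))
cv2.imwrite(f"pics/{sys.argv[1]}.png",np.hstack([cs[:353],np.vstack([ct,np.zeros((53,400,3),np.uint8)])])[:,:,::-1])
E
python3 e.py e1
```

```text
side rib_top [357.5 127. ] 0.65 [ 0.5187 -0.2035  0.196 ]
top rib_top [380.6 256.4] 0.89 [ 0.5235 -0.2038  0.196 ]
side push_a [376.5 138. ] 0.78 [ 0.4742 -0.2182  0.167 ]
top push_a [369.1 238.7] 0.91 [ 0.5636 -0.1879  0.167 ]
top push_a [380.  277.1] 0.77 [ 0.4804 -0.2066  0.167 ]
top push_a [380.4 257.3] 0.37 [ 0.5226 -0.2101  0.167 ]
side long_clip [359.4 151.1] 0.7 [ 0.5064 -0.2012  0.135 ]
top long_clip [374.6 261.9] 0.7 [ 0.5139 -0.2041  0.135 ]
side tube_mid [354.1 162.7] 0.75 [ 0.5139 -0.1944  0.105 ]
```

View pics/e1.png

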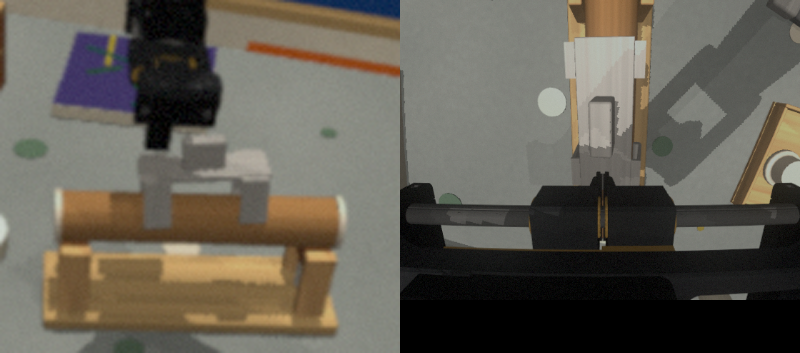

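Left crop (side): the clip is still astride, not snapped. It is rolled slightly away from the camera, and the top camera's rib is about 8 mm to −y. Right crop (wrist): the rib is slightly off the plate centreline. The fingertip crept radially outward and dragged and rolled it, so I'll regrip the rib, straighten and recentre it.

```bash
python3 -m jog '[[0,0,0.5,0,-1],[0,0,1.2,0,-0.6],[0,0,1.5,0,-0.3],[-0.6,-0.2,1.5,0,-0.3],[-1.3,-0.35,1.5,0,-0.3],[-1.84,-0.5,1.5,0,-0.3],[-1.84,-0.5,1.5,0,-0.3],[-1.84,-0.5,1.5,0,-0.3]]'; python3 c.py w8 .135
```

```text
time_s: 18.0
ee_pos: [0.5197, -0.2017, 0.2196]
eef_rot: [-0.137, 0.99, -0.005, 0.016]
ft_force: [0.3, -0.4, 0.9]
opening: 0.0331
[ 0.5197 -0.2017  0.2196] yaw y 105.7 z [ 0.033 -0.005 -0.999]
rib_top [280.4 241.2] 0.64 [ 0.5192 -0.2049  0.196 ]
push_a [285.2 162.4] 0.8 [ 0.4755 -0.2145  0.167 ]
push_a [286.8 284.1] 0.59 [ 0.5618 -0.1888  0.167 ]
long_clip [290.2 209.2] 0.61 [ 0.5143 -0.1997  0.135 ]
```

```bash
python3 -m jog '[[0,-0.08,-0.4,0,-0.3],[0,-0.08,-0.9,0,-0.3],[0,-0.08,-1.4,0,-0.3],[0,-0.08,-1.8,0,-0.3],[0,-0.08,-1.85,0,-0.3],[0,-0.08,-1.85,0,-0.3]]'; python3 -m jog '[[0,0,0,0,-0.6],[0,0,0,0,-1],[0,0,0,0,-1],[0,0,0,0,-1],[0,0,0,0,-1]]' 30; python3 -m jog '[[0,0.05,0.1,0,-1],[-0.1,0.1,0.2,0,-1],[-0.19,0.15,0.2,0,-1],[-0.19,0.15,0.2,0,-1],[-0.19,0.15,0.2,0,-1]]'
```

```text
time_s: 18.75
ee_pos: [0.5192, -0.2029, 0.1704]
eef_rot: [-0.138, 0.99, -0.003, 0.014]
ft_force: [0.1, 1.3, 0.4]
opening: 0.0332
time_s: 19.17
ee_pos: [0.5192, -0.2023, 0.1709]
eef_rot: [-0.138, 0.99, -0.003, 0.014]
ft_force: [-1.2, 3.1, 1.4]
opening: 0.0172
time_s: 19.58
ee_pos: [0.5144, -0.1981, 0.176]
eef_rot: [-0.138, 0.99, -0.002, 0.014]
ft_force: [-0.2, 4.1, 0.3]
opening: 0.0155
```

```bash
python3 c.py w9 .140; python3 e.py e2
```

```text
[ 0.5144 -0.1981  0.176 ] yaw y 105.8 z [ 0.029 -0.001 -1.   ]
rib_top [285.4 279.1] 0.78 [ 0.5134 -0.1979  0.201 ]
rib_top [281.4 234.9] 0.23 [ 0.4923 -0.2059  0.201 ]
push_a [284.2 322.2] 0.92 [ 0.5561 -0.1866  0.172 ]
push_a [283.3 182.8] 0.71 [ 0.4744 -0.2104  0.172 ]
push_a [283.9 233.7] 0.61 [ 0.5016 -0.2023  0.172 ]
long_clip [284.6 238.2] 0.66 [ 0.5157 -0.1981  0.14  ]
side rib_top [361.6 128.6] 0.96 [ 0.5089 -0.2     0.196 ]
top rib_top [377.2 257.3] 0.79 [ 0.5219 -0.1965  0.196 ]
side push_a [377.1 140.1] 0.93 [ 0.4717 -0.2103  0.167 ]
side push_a [337.1 139.2] 0.85 [ 0.5581 -0.1851  0.167 ]
top push_a [368.4 239.1] 0.63 [ 0.5628 -0.1864  0.167 ]
top push_a [382.8 283.5] 0.59 [ 0.4666 -0.2118  0.167 ]
side long_clip [358.5 151.4] 0.74 [ 0.5082 -0.1994  0.135 ]
top long_clip [372.3 261.5] 0.97 [ 0.5149 -0.199   0.135 ]
side tube_mid [354.8 164.7] 0.82 [ 0.511  -0.1873  0.105 ]
```

```bash
python3 -m jog '[[0,0.04,0,0,-1],[0,0.08,0,0,-1],[0,0.08,-0.1,0,-1],[0,0.08,-0.2,0,-1],[0,0.08,-0.25,0,-1],[0,0.08,-0.25,0,-1]]'; python3 -m jog '[[0,0,0,0,-0.7],[0,0,0,0,-0.5],[0,0,0,0,-0.4],[0,0,0,0,-0.4],[0,0,0,0,-0.4]]'; python3 -m jog '[[0,0,0.2,0,-0.4],[0,0,0.7,0,-0.4],[0,0,1.4,0,-0.4],[0,0,2,0,-0.4],[0,0,2,0,-0.4]]';python3 c.py w10 .135
```

```text
time_s: 20.88
ee_pos: [0.5144, -0.1968, 0.1697]
eef_rot: [-0.138, 0.99, -0.003, 0.014]
ft_force: [-0.8, 2.0, 2.9]
opening: 0.0162
time_s: 21.3
ee_pos: [0.5144, -0.1972, 0.1694]
eef_rot: [-0.137, 0.99, -0.003, 0.014]
ft_force: [-0.7, 0.5, 0.2]
opening: 0.0283
time_s: 21.72
ee_pos: [0.5165, -0.1983, 0.2248]
eef_rot: [-0.137, 0.99, -0.006, 0.017]
ft_force: [1.2, -0.0, 0.9]
opening: 0.0287
[ 0.5165 -0.1983  0.2248] yaw y 105.8 z [ 0.036 -0.006 -0.999]
rib_top [287.2 238.4] 0.55 [ 0.515  -0.1976  0.196 ]
rib_top [499.3 255.5] 0.48 [ 0.4882 -0.0602  0.196 ]
push_a [286.3 159. ] 0.96 [ 0.4708 -0.2111  0.167 ]
push_a [286.4 283.3] 0.73 [ 0.561  -0.1852  0.167 ]
long_clip [285.4 210.3] 0.7 [ 0.5147 -0.1995  0.135 ]
```

```bash
python3 -m jog '[[0.5,0.15,0,0,-0.6],[1.1,0.3,0,0,-1],[1.65,0.48,0,0,-1],[1.75,0.5,-0.5,0,-1],[1.75,0.5,-1.1,0,-1],[1.75,0.5,-1.7,0,-1],[1.75,0.5,-2,0,-1],[1.75,0.5,-2,0,-1]]'; python3 c.py w11 .135
```

```text
time_s: 22.63
ee_pos: [0.556, -0.1836, 0.1646]
eef_rot: [-0.137, 0.99, -0.001, 0.011]
ft_force: [0.0, -0.4, 0.8]
opening: 0.001
[ 0.556  -0.1836  0.1646] yaw y 105.8 z [ 0.022  0.001 -1.   ]
rib_top [278.7 194.7] 0.89 [ 0.5149 -0.1979  0.196 ]
push_a [279.8  89.4] 0.68 [ 0.4719 -0.21    0.167 ]
long_clip [280. 171.] 0.83 [ 0.5143 -0.1985  0.135 ]
```

```bash
python3 -m jog '[[0.1,-0.1,0.25,0,-1],[0.1,-0.1,0.1,0,-1],[0.06,-0.1,-0.2,0,-1],[0.02,-0.09,-0.5,0,-1],[0,-0.08,-0.75,0,-1],[0,-0.08,-0.95,0,-1],[-0.01,-0.07,-1.1,0,-1],[-0.02,-0.07,-1.2,0,-1],[-0.02,-0.07,-1.2,0,-1],[-0.02,-0.07,-1.2,0,-1]]'
```

```text
time_s: 23.72
ee_pos: [0.5604, -0.1872, 0.1426]
eef_rot: [-0.137, 0.99, -0.005, 0.018]
ft_force: [3.2, 1.3, 11.1]
opening: 0.0002
```

```bash
python3 -m jog '[[-0.2,0.05,-0.4,0,-1],[-0.22,0.05,-0.5,0,-1],[-0.25,0.06,-0.6,0,-1],[-0.28,0.06,-0.7,0,-1],[-0.3,0.07,-0.75,0,-1],[-0.3,0.07,-0.75,0,-1]]'
```

```text
time_s: 24.22
ee_pos: [0.5561, -0.1867, 0.1267]
eef_rot: [-0.137, 0.99, -0.007, 0.022]
ft_force: [4.3, -0.0, 9.5]
opening: 0.0003
```

Height dropped to 0.127 at only 9.5 N, so end a has probably snapped. I'll lift and look.

```bash
python3 -m jog '[[0,0,0.5,0,-1],[0,0,1.2,0,-1],[0,0,2,0,-1],[0,0,2.8,0,-1],[0,0,3.4,0,-1],[0,0,3.4,0,-1]]';python3 c.py w12 .12; python3 e.py e3
```

```text
time_s: 24.72
ee_pos: [0.5572, -0.1873, 0.2151]
eef_rot: [-0.137, 0.99, -0.008, 0.024]
ft_force: [1.7, 0.3, 0.5]
opening: 0.0003
[ 0.5572 -0.1873  0.2151] yaw y 105.8 z [ 0.049 -0.01  -0.999]
rib_top [298.7 180.5] 0.6 [ 0.5194 -0.1899  0.181 ]
push_a [291.4  96.8] 0.67 [ 0.4724 -0.2082  0.152 ]
push_a [291.4 218.1] 0.61 [ 0.5532 -0.1847  0.152 ]
push_a [288.7 145.2] 0.5 [ 0.5033 -0.2011  0.152 ]
long_clip [290.2 141.9] 0.79 [ 0.5037 -0.2001  0.12  ]
side rib_top [357.5 136.4] 0.82 [ 0.5124 -0.1668  0.196 ]
top rib_top [374.7 256.1] 0.65 [ 0.5246 -0.1914  0.196 ]
side push_a [376.7 142.8] 0.98 [ 0.4711 -0.1994  0.167 ]
side push_a [338.6 150.6] 0.57 [ 0.5462 -0.1434  0.167 ]
side push_a [357.8 135.7] 0.21 [ 0.5162 -0.2137  0.167 ]
top push_a [365.1 242.2] 0.86 [ 0.5563 -0.1788  0.167 ]
top push_a [378.3 279.8] 0.67 [ 0.4747 -0.2026  0.167 ]
side long_clip [363.2 157.1] 0.81 [ 0.4943 -0.1811  0.135 ]
top long_clip [373.5 267.1] 0.83 [ 0.5025 -0.2009  0.135 ]
side tube_mid [353.7 162.6] 0.94 [ 0.5148 -0.1944  0.105 ]
top tube_mid [384.  280.7] 0.55 [ 0.4712 -0.2298  0.105 ]
```

View pics/e3.png

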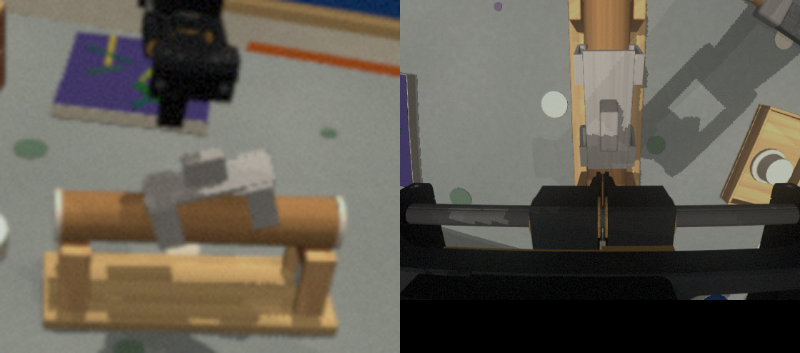

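End a (left in the side crop) has snapped; end b still sits up, the clip tilted about 15°. I'll locate push_b at the right height.

Run:
```python
from h import *
st=arm.state();w=arm.get_image("wrist");s=arm.get_image("side");t=arm.get_image("top")
for nm,p in(("w",w),("s",s),("t",t)):
    for r in arm.pinpoint(p,"push_a")[:3]:
        for z in (.138,.163):
            X=at_z(p,r["xy"],z,st)
            if abs(X[1]+.2)<.1:print(nm,np.round(r["xy"],1),round(r["confidence"],2),X.round(4))
    for r in arm.pinpoint(p,"rib_top")[:1]: print(nm,"rib",at_z(p,r["xy"],.179,st).round(4))
```

```text
w [288.8 219.2] 0.79 [ 0.5565 -0.1847  0.138 ]
w [288.8 219.2] 0.79 [ 0.5486 -0.1869  0.163 ]
w [290.8  98.3] 0.66 [ 0.4717 -0.2077  0.138 ]
w [290.8  98.3] 0.66 [ 0.4726 -0.2074  0.163 ]
w rib [ 0.5223 -0.19    0.179 ]
s [338.5 150.7] 0.58 [ 0.5518 -0.1835  0.138 ]
s [338.5 150.7] 0.58 [ 0.5471 -0.1485  0.163 ]
s [379.7 139.7] 0.58 [ 0.4678 -0.2577  0.138 ]
s [379.7 139.7] 0.58 [ 0.4665 -0.2198  0.163 ]
s rib [ 0.5174 -0.2016  0.179 ]
t [362.1 241. ] 0.68 [ 0.5611 -0.1781  0.138 ]
t [362.1 241. ] 0.68 [ 0.5593 -0.1732  0.163 ]
t [381.7 280.8] 0.57 [ 0.4718 -0.2167  0.138 ]
t [381.7 280.8] 0.57 [ 0.4723 -0.2108  0.163 ]
t rib [ 0.52   -0.1919  0.179 ]
```

```bash
python3 -m jog '[[-0.5,-0.1,0.2,0,-1],[-1.3,-0.3,0.3,0,-1],[-2.2,-0.5,0.3,0,-1],[-3,-0.75,0.2,0,-1],[-3.5,-0.87,0,0,-1],[-3.5,-0.87,-0.5,0,-1],[-3.5,-0.87,-1.1,0,-1],[-3.5,-0.87,-1.4,0,-1],[-3.5,-0.87,-1.4,0,-1],[-3.5,-0.87,-1.4,0,-1]]'; python3 c.py w13 .133
```

```text
time_s: 26.8
ee_pos: [0.4686, -0.2081, 0.1759]
eef_rot: [-0.137, 0.99, -0.007, 0.021]
ft_force: [0.6, -0.4, -0.6]
opening: 0.0005
[ 0.4686 -0.2081  0.1759] yaw y 105.8 z [ 0.043 -0.007 -0.999]
rib_top [286.6 349.6] 0.91 [ 0.5122 -0.1944  0.194 ]
push_a [286.6 258.2] 0.89 [ 0.4726 -0.206   0.165 ]
```

```bash
python3 -m jog '[[0,0.04,-0.3,0,-1],[0,0.05,-0.6,0,-1],[0,0.06,-0.9,0,-1],[-0.02,0.08,-1.2,0,-1],[-0.04,0.1,-1.4,0,-1],[-0.05,0.11,-1.6,0,-1],[-0.05,0.12,-1.75,0,-1],[-0.05,0.13,-1.85,0,-1],[-0.05,0.13,-1.9,0,-1],[-0.05,0.13,-1.9,0,-1]]'
```

```text
time_s: 27.88
ee_pos: [0.4677, -0.2055, 0.1298]
eef_rot: [-0.137, 0.99, -0.007, 0.022]
ft_force: [-1.8, -1.6, 2.7]
opening: 0.0004
```

Height 0.130 at 2.7 N matches home (0.137 − 1.7·2.7 ≈ 0.132), so b has snapped. Lift and check.

```bash
python3 -m jog '[[0,0,0.5,0,-1],[0,0,1.2,0,-1],[0,0,2,0,-1],[0,0,2.8,0,-1],[0,0,3.2,0,-1],[0,0,3.2,0,-1]]';python3 c.py w14 .105; sed -i 's/rib_top=.196,push_a=.167,long_clip=.135/rib_top=.166,push_a=.137,long_clip=.105/' e.py; python3 e.py e4
```

```text
time_s: 28.38
ee_pos: [0.4693, -0.2061, 0.2136]
eef_rot: [-0.138, 0.99, -0.009, 0.024]
ft_force: [-0.0, 0.2, 1.1]
opening: 0.0003
[ 0.4693 -0.2061  0.2136] yaw y 105.8 z [ 0.051 -0.012 -0.999]
push_a [285.  209.4] 0.56 [ 0.4643 -0.2091  0.137 ]
long_clip [284.8 246.5] 0.92 [ 0.5072 -0.1978  0.105 ]
side rib_top [364.3 142.8] 0.67 [ 0.4977 -0.192   0.166 ]
top rib_top [373.7 265.5] 0.91 [ 0.5055 -0.1947  0.166 ]
top rib_top [360.8 166.2] 0.65 [ 0.7257 -0.1793  0.166 ]
side push_a [378.4 150.2] 0.93 [ 0.465  -0.2158  0.137 ]
side push_a [340.7 150.3] 0.79 [ 0.5475 -0.188   0.137 ]
top push_a [361.6 246.8] 0.74 [ 0.5483 -0.1765  0.137 ]
top push_a [378.4 284.3] 0.67 [ 0.4644 -0.2091  0.137 ]
side long_clip [357.2 162.7] 0.68 [ 0.507  -0.1966  0.105 ]
top long_clip [369.9 263.7] 0.58 [ 0.5108 -0.1997  0.105 ]
side tube_mid [353.6 163.1] 0.94 [ 0.5147 -0.1925  0.105 ]
top tube_mid [369.2 259.6] 0.71 [ 0.5202 -0.1986  0.105 ]
```

View pics/e4.png

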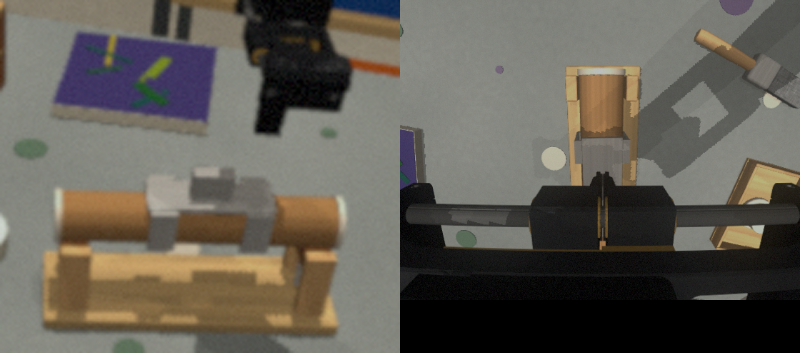

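Side crop: the clip is fully home and level. Its span 148–273 is centred on 210 against the tube's 57–345 (201), about 7 mm toward −x. All views agree (clip x ≈ 0.507, tube mid 0.5145). I'll nudge it +x along the tube with the shut fingertip against the rib's end.

```bash
python3 -m jog '[[0,-0.1,-0.6,0,-1],[0,-0.1,-1.3,0,-1],[0,-0.1,-2,0,-1],[0,-0.1,-2.4,0,-1],[0,-0.1,-2.4,0,-1],[0,-0.1,-2.4,0,-1]]'; python3 c.py w15 .105
```

```text
time_s: 29.68
ee_pos: [0.4676, -0.2078, 0.1496]
eef_rot: [-0.137, 0.99, -0.007, 0.021]
ft_force: [0.3, 1.3, 0.1]
opening: 0.0005
[ 0.4676 -0.2078  0.1496] yaw y 105.8 z [ 0.044 -0.008 -0.999]
rib_top [291.  338.2] 0.62 [ 0.5044 -0.1935  0.166 ]
push_a [286.  243.7] 0.71 [ 0.4635 -0.2085  0.137 ]
```

```bash
python3 -m jog '[[0,-0.02,-0.17,0,-1],[0.1,0,-0.17,0,-1],[0.2,0.03,-0.17,0,-1],[0.3,0.05,-0.17,0,-1],[0.35,0.07,-0.17,0,-1],[0.4,0.09,-0.17,0,-1],[0.45,0.1,-0.17,0,-1],[0.5,0.11,-0.17,0,-1],[0.5,0.11,-0.17,0,-1]]'; python3 -m jog '[[0.05,0.02,0,0,-1],[0.1,0.03,0,0,-1],[0.16,0.05,0,0,-1],[0.2,0.06,0,0,-1],[0.2,0.06,0,0,-1]]'; python3 e.py e5; python3 c.py w16 .105
```

```text
time_s: 30.68
ee_pos: [0.481, -0.2055, 0.1468]
eef_rot: [-0.138, 0.99, -0.008, 0.023]
ft_force: [-0.9, 0.8, 0.1]
opening: 0.0005
time_s: 31.1
ee_pos: [0.4862, -0.2039, 0.1469]
eef_rot: [-0.138, 0.99, -0.008, 0.023]
ft_force: [-0.1, -0.1, 0.6]
opening: 0.0005
side rib_top [359.7 143.1] 0.82 [ 0.5073 -0.1875  0.166 ]
side rib_top [353.7 163.9] 0.51 [ 0.5066 -0.108   0.166 ]
side rib_top [355.1 164.3] 0.25 [ 0.5036 -0.1076  0.166 ]
top rib_top [372.3 258.2] 0.89 [ 0.5213 -0.1926  0.166 ]
side push_a [376.9 149.5] 0.59 [ 0.4687 -0.2174  0.137 ]
side push_a [335.  152.2] 0.56 [ 0.5584 -0.1767  0.137 ]
top push_a [377.  280.6] 0.64 [ 0.4726 -0.2065  0.137 ]
top push_a [366.6 240.8] 0.56 [ 0.5613 -0.1885  0.137 ]
side long_clip [357.2 161. ] 0.64 [ 0.5081 -0.2031  0.105 ]
top long_clip [371.7 259. ] 0.58 [ 0.5214 -0.2045  0.105 ]
top tube_mid [369.9 260.1] 0.89 [ 0.519  -0.2002  0.105 ]
[ 0.486  -0.204   0.1468] yaw y 105.8 z [ 0.047 -0.01  -0.999]
rib_top [291.4 324.1] 0.63 [ 0.5122 -0.1926  0.166 ]
push_a [284.  228.1] 0.83 [ 0.4721 -0.2087  0.137 ]
```

```bash
python3 -m jog '[[-0.2,-0.05,0,0,-1],[-0.3,-0.08,0.4,0,-1],[-0.3,-0.08,1.2,0,-1],[-0.6,0,2.2,0,-1],[-1.5,0.3,3.3,0,-1],[-2.2,1,4,0,-1],[-2.5,2.2,4.2,0,-1],[-2.5,3.2,4.2,0,-1],[-2.5,4,4.2,0,-1],[-2.5,4,4.2,0,-1]]'; python3 e.py e6
python3 - <<'E'
from h import *
s=arm.get_image("side");t=arm.get_image("top")
for n in("plug","short_clip","tape","paint_jar","paint_bottle","mug"):
    print(n,[at_z(p,r["xy"],.024 if n=="short_clip" else 0).round(3)[:2].tolist() for p in(s,t) for r in arm.pinpoint(p,n)[:1]])
a=cv2.resize(s["pixels"][110:220,270:440],(680,440),interpolation=cv2.INTER_CUBIC)
cv2.imwrite("pics/fin.png",a[:,:,::-1])
def span(p,n):
    return [(round(r["confidence"],2),np.round(r["extent"],0).tolist()) for r in arm.silhouettes(p,n)[:2]]
for p in(s,t):print(span(p,"long_clip"),span(p,"tube"))
E
```

```text
time_s: 32.73
ee_pos: [0.4232, -0.1018, 0.2532]
eef_rot: [-0.139, 0.99, -0.008, 0.024]
ft_force: [1.0, -0.9, 0.3]
opening: 0.0003
side rib_top [358.2 140.9] 0.84 [ 0.5119 -0.195   0.166 ]
top rib_top [370.9 260.3] 0.56 [ 0.5169 -0.1893  0.166 ]
side push_a [375.6 152.1] 0.73 [ 0.4701 -0.2063  0.137 ]
side push_a [335.7 154.7] 0.59 [ 0.5549 -0.1678  0.137 ]
top push_a [379.5 279.8] 0.79 [ 0.4741 -0.2122  0.137 ]
top push_a [364.8 241.5] 0.7 [ 0.5599 -0.1843  0.137 ]
side long_clip [357.1 162.8] 0.58 [ 0.5071 -0.1962  0.105 ]
top long_clip [367.7 258.5] 0.92 [ 0.5228 -0.1953  0.105 ]
side tube_mid [353.5 163.5] 0.93 [ 0.5147 -0.1909  0.105 ]
top tube_mid [367.8 261.6] 0.89 [ 0.5158 -0.1951  0.105 ]
plug [[0.534, 0.092], [0.541, 0.093]]
short_clip [[0.501, 0.309], [0.508, 0.315]]
tape [[0.76, -0.215], [0.763, -0.205]]
paint_jar [[0.77, -0.111], [0.769, -0.099]]
paint_bottle [[0.786, 0.08], [0.794, 0.07]]
mug [[0.757, 0.223], [0.767, 0.209]]
[(0.64, [329.0, 139.0, 56.0, 37.0]), (0.41, [292.0, 148.0, 126.0, 42.0])] [(0.86, [293.0, 153.0, 125.0, 28.0])]
[(0.8, [350.0, 231.0, 42.0, 59.0])] []
```

View pics/fin.png

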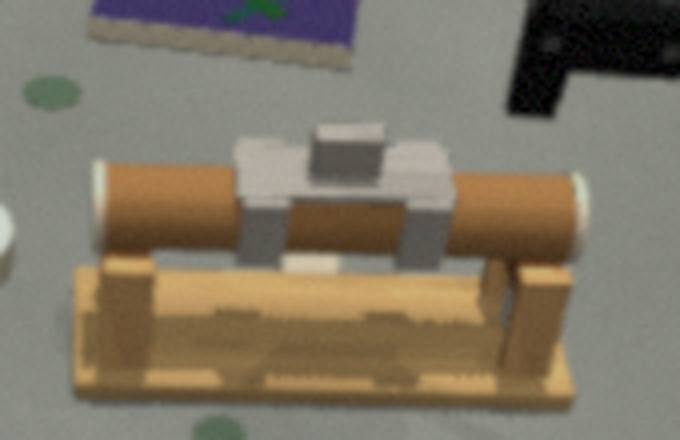

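The clip arms span 237–450 (middle about 343) against a tube span of 95–588 (341). It is centred, level and home on both arm pairs, and the robot is clear.

```bash
python3 -c "
from workcell import arm
print(arm.finish_job())"
```

```text
the job is handed in; nothing more can be done
None
```

The long clip is on the print tube, fully home and level, and about midway along it. I handed the job in at about 33 s with the gripper clear of everything; no verdict came back.

- **Placing:** I took the clip from the tray by its rib, stood it astride the tube and let go. My first push at the +x end failed: the arm gave under load and the fingertip dragged the clip about 5 mm and rolled it slightly. I gripped the rib again, straightened and recentred the clip, and let go.
- **Pushing:** With shut fingers I snapped the +x end, then the −x end. The highest force I read was about 11 N. The stop is at about 28 N, so the cradle should not have reached it. The clip ended about 7 mm towards −x, so I nudged it back along the tube with a fingertip against the end of the rib.
- **Last checks:** In the final side picture the clip is level, with both arm pairs around the tube and its middle within about 2 mm of the tube's. After the −x end snapped, the plate stood at 0.130 m under 2.7 N, against about 0.132 m expected when home.
- **Where the checks disagreed:** The network's estimates of the clip's centre along x ranged from 0.507 to 0.523 m, with the tube's middle at about 0.515 m. The push-spot midpoints gave 0.513 m (side) and 0.517 m (top), so I trusted the picture and those.
- **Other things:** The other objects read within 1 cm of where they started, which is about the network's scatter. I saw no sign that any had moved.

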